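# Set out the stack from the glovebox

### The job

The stack on the black rubber mat has just come out of the glovebox: take it apart from the top and stand each thing, upright and let go, in the middle of its own place: the amber jar on the pan of the balance, the white box in the steel tray, the round tin on the cork mat and the aluminium block on the hotplate's white top. Set them down gently without dropping or tipping any, and leave the clear bottle and the plastic cup standing where they are.

Things in the scene. Friction and masses are not known exactly. Their poses are not given: they have to be found in the camera images.
- jar: Small upright amber glass sample jar with a flat black cap of the same width: a cylinder 26 mm in diameter, 42 mm tall, about 50 g. Top of the stack. Origin: centre of its underside; z up.
- box: Flat closed white plastic box, square, 36 x 36 mm, 18 mm tall, about 40 g. Second in the stack, under the jar and on the tin. Origin: centre of its underside; x and y along its sides, z up.
- tin: Round closed stainless-steel tin, 54 mm in diameter, 26 mm tall, about 150 g. Third in the stack, under the white box and on the block. Origin: centre of its underside; z up.
- block: Oblong aluminium vial block, 110 mm (its x) by 62 mm (its y) by 30 mm tall, about 0.5 kg, with two dark vial holes at each end of its top. Bottom of the stack; it lies on a thin black rubber mat 130 x 110 mm, 4 mm thick, that stays. Nothing in the stack is fastened, each thing just stands on the one below. Origin: centre of its underside; z up.
- balance: Low white balance, fixed to the table, 155 x 124 mm, with a round steel pan 100 mm in diameter whose flat top is 32 mm above the table, and a green display strip beyond the pan's edge, to -x. Place of the jar. Origin: on the table under the pan's centre; x away from the display, z up.
- tray: Flat square stainless tray, fixed to the table, 130 x 130 mm outside, floor 3 mm thick, dark rim 3 mm wide rising to 7 mm above the table. Place of the white box. Origin: on the table under its centre; x and y along its sides, z up.
- cork: Round cork mat, fixed to the table, 110 mm in diameter, 14 mm thick, flat top. Place of the tin. Origin: on the table under its centre; z up.
- hotplate: Grey hotplate, fixed to the table and cold, 165 x 130 mm, with a square white ceramic top 125 x 125 mm whose flat surface is 62 mm above the table; control strip and two black knobs at its -x end. Place of the aluminium block. Origin: on the table under the centre of the ceramic square; x away from the knobs, z up.
- bottle: Clear plastic bottle with an orange cap, 60 mm in diameter, 120 mm tall, standing loose at the far middle of the work area; to be left standing. Origin: centre of its underside; z up.
- cup: Empty clear plastic cup, 68 mm across the rim, 85 mm tall, standing loose at the near right (-y) of the work area; to be left standing. Origin: centre of its underside; z up.
Not all that is in view belongs to the job. There is more than one size of the block; the one meant has the size given above.

How it is judged (in metres and radians):
At the end, for the whole second after the job is handed in: The jar stands on the balance pan, the white box on the tray's floor, the tin on the cork mat and the block on the hotplate's ceramic top, each with its centre within 15 mm of the middle of its place, within 5 mm of that surface's height, upright within 0.1 rad and at rest (under 0.02 m/s) (horizontal distance between jar and balance below 0.015 m and z of jar in the frame of balance between 0.027 and 0.037 m and angle between each of jar, box, tin, block's own z axis and vertical below 0.1 rad and linear speed of each of jar, box, tin, block below 0.02 m/s and horizontal distance between box and tray below 0.015 m and z of box in the frame of tray between -0.002 and 0.008 m and horizontal distance between tin and cork below 0.015 m and z of tin in the frame of cork between 0.009 and 0.019 m and horizontal distance between block and hotplate below 0.015 m and z of block in the frame of hotplate between 0.057 and 0.067 m); the robot touches nothing.
It fails at once if the jar, white box, tin or block tips over (more than 35 degrees) (angle between any of jar, box, tin, block's own z axis and vertical above 0.6 rad).
It fails at once if the jar, white box, tin or block is dropped onto its place (moves faster than 0.6 m/s within 30 mm above it: a fall of some 18 mm or more) ((horizontal distance between jar and balance below 0.04 m and z of jar in the frame of balance below 0.062 m and linear speed of jar above 0.6 m/s) or (horizontal distance between box and tray below 0.04 m and z of box in the frame of tray below 0.033 m and linear speed of box above 0.6 m/s) or (horizontal distance between tin and cork below 0.04 m and z of tin in the frame of cork below 0.044 m and linear speed of tin above 0.6 m/s) or (horizontal distance between block and hotplate below 0.04 m and z of block in the frame of hotplate below 0.092 m and linear speed of block above 0.6 m/s)).
It fails at once if the clear bottle is pushed more than 25 mm or knocked over (distance of bottle from where it was at the start of the episode above 0.025 m or angle between bottle's own z axis and vertical above 0.35 rad).
It fails at once if the plastic cup is pushed more than 25 mm or knocked over (distance of cup from where it was at the start of the episode above 0.025 m or angle between cup's own z axis and vertical above 0.35 rad).
It also fails if it takes over 138 s, if anything falls off the work surface, if the arm or the gripper's body presses on something with over 40 N, if the wrist force passes 120 N, or if a joint passes its speed limit or range.

### The arm

A 7-joint arm with a two-finger parallel gripper is mounted at the origin on the work surface. World frame = base frame: x ahead of the robot, y to its left, z up, the work surface at z = 0. Lengths are in mm, angles in rad, forces in N, time in s.
With the tool pointing down it reaches from about 400 to 900 mm from the base axis. Payload 5.6 kg.
Tool frame: the origin (TCP) lies midway between the tips of the shut fingers; the grasp point (between the pads) lies 19 mm behind it; x points along the fingers, y is the direction in which the jaws open and shut, and the axes are right-handed (so a half turn about x gives the same grasp; the last joint's range is limited). The gripper opens to 92 mm and grips with 3 to 60 N. Pads are 20 mm wide; open, the fingers measure 128 mm over their backs; the gripper's body (75 mm by 189 mm) begins 69 mm behind the grasp point.
Start: joints at [1.161, 0.468, -0.012, 1.603, 0.006, 1.071, -0.056], TCP at [233.069, -606.785, 214.592] pointing down, gripper open.
Joint ranges: [-2.53, 2.53], [-0.31, 2.02], [-1.57, 1.55], [0.28, 2.44], [-1.29, 4.43], [0.15, 1.84], [-2.92, 2.92]. Speed limits (rad/s): [2.57, 2.57, 3.14, 3.14, 3.14, 3.14, 3.14].

### API

Orientations are given as a rotation vector (axis times angle).
In Python, from cell import robot, grip, kin, viewer gives the robot as it stands. Calls block until the motion is done:
- robot.movep(position, orientation): joint-space move of the TCP to a pose.
- robot.servo_line(position, feed=150, rotation=None): straight line of the TCP; rotation=None keeps the orientation; feed is the mean speed in mm/s.
- robot.goto_joints(angles): joint-space move.
- grip(opening, newtons=None): opening from 0.0 (shut) to 1.0 (fully open); newtons is the grip in N (None keeps the last); returns when the fingers have stopped.
- robot.hold(seconds).
- kin.ik(position, orientation): joint angles nearest the present ones, or None.
- robot.observe(): the state.
- viewer.read_camera(name): name is "scene" or "top"; returns the picture (384x512x3 uint8, red, green, blue); there is no depth.
- viewer.camera_info(name): a dict with "camera_matrix" (3x3 intrinsics, pixels), "R" (3x3) and "t" (3): a world point X has camera coordinates R X + t. Camera axes: x right, y down, z forward; pixel columns grow to the right and rows downward; lengths in mm; the calibration is good to about 2 mm. A picture is of the moment at which its call begins. camera_info takes no time and is no camera call.
A pose or a line that the arm cannot do raises robot.IKError and nothing moves.
- robot.job_done(): hands the job in, once; it reports no verdict.
Trained networks look in the newest picture that a camera, given by its name, has taken for a name from the list of things; names that differ only in an ending like _2 or _b are one class to them, and where a whole thing is asked for, a point or a joint stands for the part that bears it (a point fixed in the world has none). Each returns a list of dicts, best first, with "confidence" (0 to 1); they miss things now and then, are a little off and sometimes report something else, mostly with a low value. They report only what shows in the picture. A call takes as long as a camera call. They do not tell look-alikes from the thing itself.
- viewer.silhouettes(name, camera): "mask" (384x512 bool, what is visible of it).
- viewer.pinpoint(name, camera): "at" ([x, y, z] in mm, in the coordinates of the camera as it stood for that picture, good to about 4 mm: a listed point, or the origin of a listed thing).
The state is a dict: "t": time; "joints": joint angles; "joint_velocities": joint speeds; "joint_torque": joint torques, N m; "tcp_pos": TCP position; "tcp_rot": TCP orientation; "contact_force": force on the tool from outside, world axes, zero at the start; "wrist_torque": the same for the moment, N m; "grip_width": opening from 0.0 (shut) to 1.0 (fully open).
Only numpy, scipy, OpenCV 4.12 (cv2) and the standard library are available. Lean on these libraries where they do the work, as an engineer would, in place of code of your own. Each camera call takes 0.05 s, during which the arm holds its last target.

## Working session

There is one attempt and no reset: what is moved stays moved. The work goes in short steps, each a Python script; the robot and the scene stay as the last script left them, time stands still between calls to the robot, and variables do not carry over. Pictures are saved under pics/ and viewed, and the job is handed in when it is done.

```bash
ls; mkdir -p pics; python3 - <<'E'
from cell import robot, grip, kin, viewer
import cv2,numpy as np
for c in("scene","top"):
    im=viewer.read_camera(c); cv2.imwrite(f"pics/{c}0.png",im[:,:,::-1])
    i=viewer.camera_info(c); print(c,i["camera_matrix"],i["R"],i["t"])
print(robot.observe())
for c in("scene","top"):
    i=viewer.camera_info(c);R=np.array(i["R"]);t=np.array(i["t"])
    for n in["jar","box","tin","block","balance","tray","cork","hotplate","bottle","cup"]:
        print(c,n,[(np.round(R.T@(np.array(d["at"])-t),1).tolist(),round(d["confidence"],2)) for d in viewer.pinpoint(n,c)])
E
```

```text
pics
scene [[376.5085792    0.         252.19749224]
 [  0.         376.5085792  198.04020178]
 [  0.           0.           1.        ]] [[ 0.00307335  0.99983297 -0.01801653]
 [ 0.73561821 -0.01446478 -0.67724192]
 [-0.6773894  -0.01117189 -0.73553979]] [ -14.58360731 -277.49253764 1233.09328792]
top [[389.93438357   0.         255.35405257]
 [  0.         389.93438357 183.47695423]
 [  0.           0.           1.        ]] [[ 1.03608735e-02 -9.99946310e-01  1.69662044e-04]
 [-9.92298392e-01 -1.03025746e-02 -1.23441316e-01]
 [ 1.23436437e-01  1.11060449e-03 -9.92351859e-01]] [ -21.15557638  427.79420356 1071.18086642]
{'t': 0.1, 'joints': array([ 1.16100295,  0.46829012, -0.0115721 ,  1.60352073,  0.00600071,
        1.07137619, -0.05629603]), 'joint_velocities': array([-0.00135286, -0.00219444,  0.00069294, -0.00226692, -0.00133661,
       -0.00032188,  0.0009265 ]), 'joint_torque': array([ 7.95541491e-04, -5.21645522e+01, -1.23033914e-02, -2.44367176e+01,
       -5.67292236e-02,  1.40951053e-02,  2.58444521e-05]), 'tcp_pos': array([ 232.84100948, -606.31534106,  213.73939382]), 
[... 626 characters left out ...]
, 1.5], 0.92)]
scene hotplate [([439.9, -370.3, 0.3], 0.93)]
scene bottle [([688.7, -14.1, 0.5], 0.62)]
scene cup [([398.0, -167.8, 1.3], 0.96), ([629.6, -222.3, 4.6], 0.39)]
top jar [([632.4, -220.6, 76.8], 0.59)]
top box [([625.5, -224.1, 59.6], 0.57)]
top tin [([628.5, -219.3, 35.6], 0.54)]
top block [([183.7, -300.8, -2.6], 0.64), ([630.9, -220.2, 8.4], 0.58), ([626.7, -219.4, 60.7], 0.46)]
top balance [([452.9, 353.7, -4.3], 0.88)]
top tray [([629.9, 194.9, 2.0], 0.79), ([631.2, -220.5, 33.3], 0.73)]
top cork [([467.3, -1.2, 2.1], 0.79)]
top hotplate [([445.1, -371.5, 1.0], 0.7), ([624.7, 196.0, 0.7], 0.6)]
top bottle [([690.0, -11.9, 1.8], 0.57)]
top cup [([404.1, -166.1, -2.8], 0.66)]
```

View pics/scene0.png

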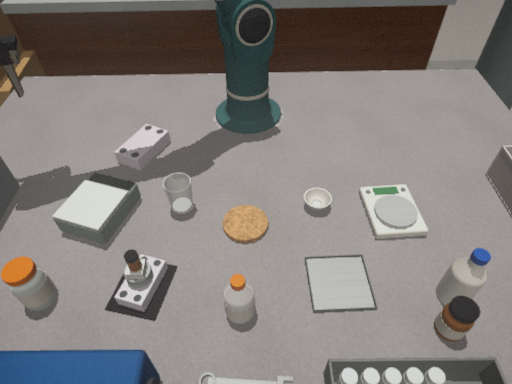

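View pics/top0.png

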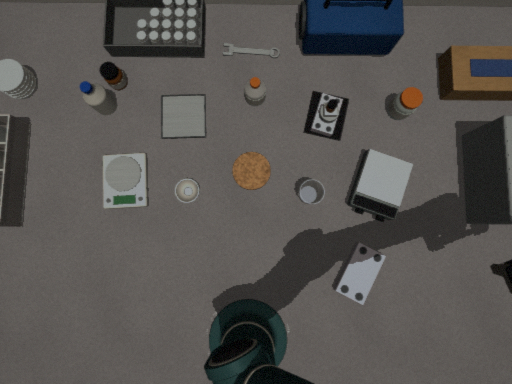

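```bash
python3 - <<'E'
import cv2,numpy as np
a=cv2.imread("pics/scene0.png");b=cv2.imread("pics/top0.png")
a=cv2.resize(a[160:260,125:225],(390,390),interpolation=cv2.INTER_CUBIC)
b=cv2.resize(b[120:260,290:430],(390,390),interpolation=cv2.INTER_CUBIC)
cv2.imwrite("pics/crop0.png",np.hstack([a,b]))
E
```

```text
(no output)
```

View pics/crop0.png

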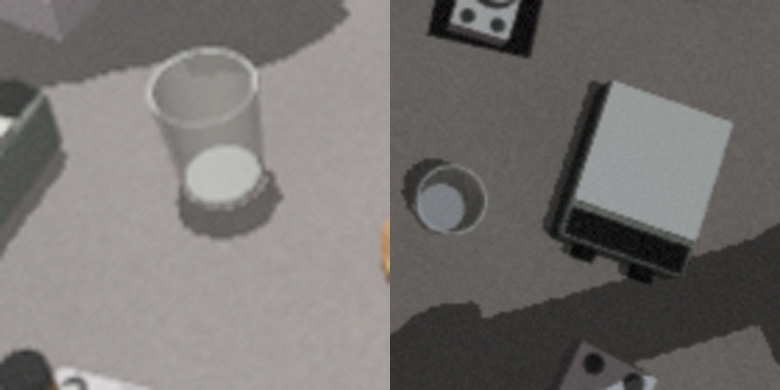

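```bash
python3 - <<'E'
import cv2,numpy as np
a=cv2.imread("pics/scene0.png");b=cv2.imread("pics/top0.png")
a=cv2.resize(a[240:320,102:182],(400,400),interpolation=cv2.INTER_CUBIC)
b=cv2.resize(b[85:145,297:357],(400,400),interpolation=cv2.INTER_CUBIC)
cv2.imwrite("pics/crop1.png",np.clip(np.hstack([a,b])*1.4,0,255))
E
```

```text
[ WARN:0@0.084] global loadsave.cpp:1063 imwrite_ Unsupported depth image for selected encoder is fallbacked to CV_8U.
```

View pics/crop1.png

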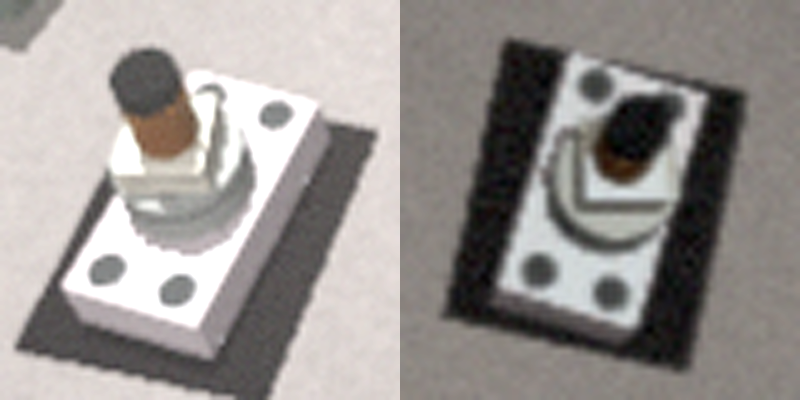

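```bash
cat > h.py <<'E'
import cv2,numpy as np
from scipy.optimize import minimize
from cell import robot, grip, kin, viewer
def proj(c,P):
    i=viewer.camera_info(c);K=np.array(i["camera_matrix"])
    q=(np.array(i["R"])@np.atleast_2d(P).T).T+np.array(i["t"]); q=q@K.T
    return q[:,:2]/q[:,2:]
def cyl(x,y,z,d,h):
    a=np.linspace(0,2*np.pi,40,endpoint=False)
    c=np.c_[x+d/2*np.cos(a),y+d/2*np.sin(a)]
    return np.vstack([np.c_[c,np.full(40,z)],np.c_[c,np.full(40,z+h)]])
def boxp(x,y,z,sx,sy,h,yaw):
    c,s=np.cos(yaw),np.sin(yaw)
    return np.array([[x+c*u*sx/2-s*v*sy/2,y+s*u*sx/2+c*v*sy/2,w] for u in(-1,1) for v in(-1,1) for w in(z,z+h)])
S=4
def ren(c,P):
    p=cv2.convexHull(((proj(c,P)+.5)*S-.5).astype(np.float32)).astype(np.int32)
    m=np.zeros((384*S,512*S),np.uint8); cv2.fillConvexPoly(m,p,1)
    return cv2.resize(m.astype(np.float32),(512,384),interpolation=cv2.INTER_AREA)
def fit(make,x0,masks,occ={},scale=(4,4,.2),cams=("scene","top")):
    def f(x):
        e=0
        for c in cams:
            r=ren(c,make(x)); 
            if c in occ: r=r*(1-occ[c])
            m=masks[c]; e+=1-np.minimum(r,m).sum()/np.maximum(r,m).sum()
        return e
    n=len(x0); sim=np.vstack([x0]+[np.array(x0)+np.eye(n)[k]*scale[k] for k in range(n)])
    r=minimize(f,x0,method="Nelder-Mead",options=dict(initial_simplex=sim,xatol=.02,fatol=1e-4,maxiter=200))
    return r.x,r.fun
def mask(n,c,near=None):
    ds=viewer.silhouettes(n,c); out=None
    for d in ds:
        m=np.array(d["mask"]).astype(np.float32)
        if near is None: return m
        ys,xs=np.nonzero(m)
        if len(xs) and np.hypot(*(np.array([xs.mean(),ys.mean()])-proj(c,near)[0]))<12: 
            print(n,c,round(d["confidence"],2),len(xs),xs.min(),xs.max(),ys.min(),ys.max())
            if out is None: out=m
    return out
E
python3 - <<'E'
from h import *
import pickle
for c in("scene","top"): viewer.read_camera(c)
M={}
for n,z in [("jar",95),("box",70),("tin",50),("block",25)]:
    for c in("scene","top"): M[n,c]=mask(n,c,[629,-220,z])
for n,p in [("balance",[460,353,20]),("tray",[628,198,3]),("cork",[466,-4,10]),("hotplate",[442,-371,50]),("bottle",[689,-12,60]),("cup",[400,-167,40])]:
    for c in("scene","top"): M[n,c]=mask(n,c,p)
pickle.dump(M,open("M.pkl","wb"))
E
```

```text
jar scene 0.62 305 124 142 250 272
jar top 0.63 89 327 336 100 111
box scene 0.62 197 125 146 260 278
tin top 0.65 114 319 335 107 122
block scene 0.68 1266 115 167 255 311
block top 0.65 491 311 341 94 136
balance scene 0.97 2685 360 427 185 238
balance top 0.97 2440 103 147 153 208
tray scene 0.58 3441 305 376 255 312
tray top 0.94 1983 160 205 94 138
cork scene 0.86 1333 223 267 205 243
cork top 0.85 1137 233 270 152 189
hotplate scene 0.76 3833 53 140 174 244
hotplate top 0.78 3204 347 412 149 221
bottle scene 0.77 1226 224 254 274 323
bottle top 0.66 523 244 265 78 106
cup scene 0.66 915 163 192 174 212
cup top 0.65 509 299 324 179 203
```

```bash
cat > f.py <<'E'
from h import *
import pickle
M=pickle.load(open("M.pkl","rb"))
C=("scene","top")
mk=lambda n:{c:M[n,c] for c in C}
dep=lambda c:sum(0 for _ in c)
jm=lambda x:cyl(x[0],x[1],78,26,42)
for cams in(("scene",),C): 
    j,e=fit(jm,[629,-220],mk("jar"),cams=cams);print("jar",cams,j,e)
occ={c:ren(c,jm(j)) for c in C}
bm=lambda x:boxp(x[0],x[1],60,36,36,18,x[2])
b,e=fit(bm,[629,-220,0],mk("box"),occ,cams=("scene",));print("box",b,e)
for c in C: occ[c]=np.maximum(occ[c],ren(c,bm(b)))
tm=lambda x:cyl(x[0],x[1],34,54,26)
t,e=fit(tm,[629,-220],mk("tin"),occ,cams=("top",));print("tin",t,e)
for c in C: occ[c]=np.maximum(occ[c],ren(c,tm(t)))
km=lambda x:boxp(x[0],x[1],4,110,62,30,x[2])
for cams in(("scene",),("top",),C):
    k,e=fit(km,[629,-220,-.3],mk("block"),occ,cams=cams);print("block",cams,k,e)
for n,x0,m in [("tray",[628,197,0],lambda x:boxp(x[0],x[1],0,130,130,7,x[2])),("cork",[466,-4],lambda x:cyl(x[0],x[1],0,110,14)),
   ("hotplate",[442,-371,-.3],lambda x:boxp(x[0]-15*np.cos(x[2]),x[1]-15*np.sin(x[2]),0,165,130,62,x[2])),("cup",[400,-167],lambda x:cyl(x[0],x[1],0,60,85)),("bottle",[689,-12],lambda x:cyl(x[0],x[1],0,60,90))]:
  for cams in(("scene",),("top",),C):
    r,e=fit(m,x0,mk(n),cams=cams);print(n,cams,r,e)
for c in C:
    im=cv2.imread(f"pics/{c}0.png"); im=cv2.resize(im,None,fx=8,fy=8,interpolation=cv2.INTER_CUBIC)
    for P,col in((km(k),(0,0,255)),(tm(t),(0,255,0)),(bm(b),(255,0,0)),(jm(j),(0,255,255))):
        h=cv2.convexHull(((proj(c,P)+.5)*8).astype(np.float32)).astype(int); cv2.polylines(im,[h],True,col,1)
        n=len(P)//2
        if n==40:cv2.polylines(im,[((proj(c,P[40:])+.5)*8).astype(int)],True,col,1)
        else: cv2.polylines(im,[((proj(c,P[[1,3,7,5]])+.5)*8).astype(int)],True,col,1)
    u,v=((proj(c,[629,-220,50])[0]+.5)*8).astype(int)
    cv2.imwrite(f"pics/ov_{c}.png",np.clip(im[v-270:v+270,u-270:u+270]*1.3,0,255).astype(np.uint8))
E
python3 f.py
```

```text
jar ('scene',) [ 631.44499779 -217.82420731] 0.060594141483306885
jar ('scene', 'top') [ 631.30001191 -218.08737187] 0.38545358180999756
box [ 6.29149520e+02 -2.20652883e+02  5.07342215e-02] 0.2214251160621643
tin [ 631.13050652 -221.18976212] 0.3690664768218994
block ('scene',) [ 6.30754042e+02 -2.19662470e+02 -2.96005714e-01] 0.0975601077079773
block ('top',) [ 6.31084999e+02 -2.18964684e+02 -2.99468357e-01] 0.1541835069656372
block ('scene', 'top') [ 6.31296130e+02 -2.19399524e+02 -3.05712592e-01] 0.2544713616371155
tray ('scene',) [6.28021713e+02 1.98042107e+02 3.32612286e-02] 0.023536086082458496
tray ('top',) [6.28689451e+02 1.97829264e+02 4.56297749e-02] 0.02198868989944458
tray ('scene', 'top') [6.28125433e+02 1.97710828e+02 4.45893779e-02] 0.04774755239486694
cork ('scene',) [467.21380615  -3.32141113] 0.07631337642669678
cork ('top',) [467.26292771  -4.32555974] 0.0381736159324646
cork ('scene', 'top') [467.15713692  -4.36544418] 0.11602181196212769
hotplate ('scene',) [ 4.38592410e+02 -3.67146033e+02 -3.93489050e-01] 0.11610746383666992
hotplate ('top',) [ 4.39696332e+02 -3.67436241e+02 -3.38341053e-01] 0.055150508880615234
hotplate ('scene', 'top') [ 4.39578063e+02 -3.66987447e+02 -3.31127310e-01] 0.1752380132675171
cup ('scene',) [ 396.58056641 -167.11401367] 0.08419555425643921
cup ('top',) [ 403.84858704 -170.00484467] 0.07789874076843262
cup ('scene', 'top') [ 402.21393061 -168.30560589] 0.23938214778900146
bottle ('scene',) [687.20645142 -12.09344482] 0.1160847544670105
bottle ('top',) [684.2772541  -12.16865921] 0.10985010862350464
bottle ('scene', 'top') [686.77379608 -12.12321472] 0.23308402299880981
```

View pics/ov_scene.png

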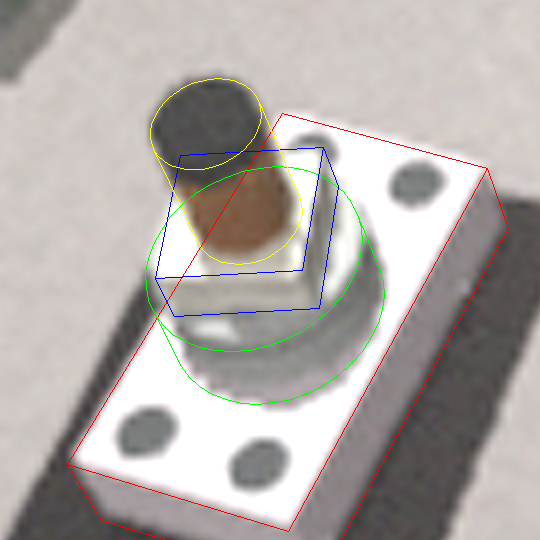

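View pics/ov_top.png

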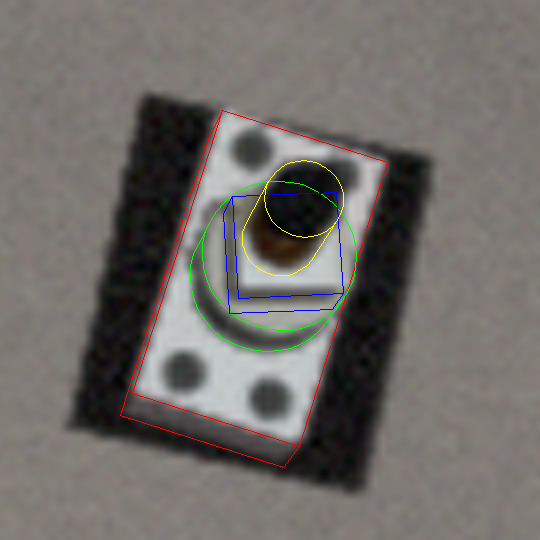

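```bash
cat >> h.py <<'E'
from scipy.spatial.transform import Rotation as Ro
def down(a):
    c,s=np.cos(a),np.sin(a)
    return Ro.from_matrix(np.array([[0,0,-1],[c,s,0],[s,-c,0]]).T).as_rotvec()
def back(c,uv,z):
    i=viewer.camera_info(c);K=np.array(i["camera_matrix"]);R=np.array(i["R"]);t=np.array(i["t"])
    d=R.T@np.linalg.solve(K,[uv[0],uv[1],1]);o=-R.T@t
    return o+d*(z-o[2])/d[2]
def st(msg=""):
    o=robot.observe();print(msg,"t",round(o["t"],1),"tcp",np.round(o["tcp_pos"],1),"F",np.round(o["contact_force"],1),"g",round(o["grip_width"]*92,1),flush=True);return o
def shot(name,x0=None):
    ims=[cv2.cvtColor(viewer.read_camera(c),cv2.COLOR_RGB2BGR) for c in("scene","top")]
    cv2.imwrite(f"pics/{name}_s.png",ims[0]);cv2.imwrite(f"pics/{name}_t.png",ims[1]);return ims
E
python3 - <<'E'
from h import *
o=robot.observe();print(Ro.from_rotvec(o["tcp_rot"]).as_matrix().round(2).tolist())
q0=o["joints"]
for n,p,a in [("jar",[631,-218,84],None),("jarP",[452,354,38],None),("box",[629,-220,62],0),("boxP",[628,198,5],0),("tin",[630,-220,37],1.27),("tinP",[467,-4,17],0),("blk",[631,-219,7],1.27),("blkP",[440,-369,65],1.23)]:
  for da in ([a,a+np.pi/2,a-np.pi/2,a+np.pi] if a is not None else np.arange(-np.pi,np.pi,np.pi/4)):
    qs=[kin.ik(np.array(p)+[0,0,dz],down(da)) for dz in(0,140)]
    print(n,round(da,2),[None if q is None else np.round(q,2).tolist() for q in qs])
ims=[cv2.imread(f"pics/{c}0.png") for c in("scene","top")]
a=cv2.resize(ims[0][175:245,350:440],None,fx=4.4,fy=4.4,interpolation=cv2.INTER_CUBIC);b=cv2.resize(ims[1][145:215,95:160],None,fx=4.4,fy=4.4,interpolation=cv2.INTER_CUBIC)
for im,c,ox,oy in((a,"scene",350,175),(b,"top",95,145)):
    P=cyl(452.4,353.6,0,100,32)[40:]
    cv2.polylines(im,[((proj(c,P)-[ox,oy]+.5)*4.4).astype(int)],True,(0,0,255),1)
cv2.imwrite("pics/bal.png",np.hstack([a,b]))
E
```

```text
[[-0.0, 0.36, -0.93], [-0.0, -0.93, -0.36], [-1.0, 0.0, 0.0]]
jar -3.14 [[0.11, 0.64, 0.24, 1.66, -0.19, 0.86, -2.71], [0.16, 0.49, 0.17, 1.56, -0.09, 1.1, -2.79]]
jar -2.36 [[0.23, 0.64, 0.07, 1.65, -0.06, 0.85, -2.03], [0.27, 0.49, 0.01, 1.55, -0.01, 1.11, -2.07]]
jar -1.57 [[0.36, 0.64, -0.11, 1.64, 0.08, 0.86, -1.35], [0.39, 0.5, -0.15, 1.54, 0.08, 1.11, -1.35]]
jar -0.79 [[0.45, 0.66, -0.24, 1.64, 0.19, 0.87, -0.65], [0.47, 0.51, -0.26, 1.53, 0.14, 1.12, -0.61]]
jar 0.0 [[0.55, 0.68, -0.39, 1.63, 0.31, 0.9, 0.04], [0.58, 0.53, -0.43, 1.52, 0.23, 1.13, 0.1]]
jar 0.79 [[0.65, 0.71, -0.53, 1.62, 0.43, 0.93, 0.75], [0.67, 0.56, -0.57, 1.52, 0.32, 1.15, 0.83]]
jar 1.57 [[0.71, 0.75, -0.64, 1.62, 0.52, 0.95, 1.47], [0.74, 0.59, -0.68, 1.51, 0.39, 1.17, 1.56]]
jar 2.36 [[1.03, 1.14, -1.34, 1.59, 1.14, 1.35, 1.89], [1.03, 0.91, -1.33, 1.49, 0.89, 1.43, 2.02]]
jarP -3.14 [[0.14, 1.14, -1.34, 1.85, 1.21, 1.25, 1.54], [0.15, 0.83, -1.32, 1.77, 0.85, 1.25, 1.74]]
jarP -2.36 [[0.14, 1.14, -1.34, 1.85, 1.21, 1.25, 2.32], [0.15, 0.83, -1.32, 1.77, 0.85, 1.25, 2.52]]
jarP -1.57 [[-0.18, 0.72, -
[... 2297 characters left out ...]
lk 2.84 [[0.06, 0.76, 0.33, 1.69, -0.33, 0.75, -2.9], [-0.48, 1.0, 1.34, 1.66, -1.0, 1.32, -2.4]]
blk -0.3 [[0.49, 0.77, -0.29, 1.65, 0.3, 0.76, -0.24], [0.53, 0.6, -0.35, 1.59, 0.23, 0.99, -0.2]]
blk 4.41 [[0.3, 0.74, -0.02, 1.67, 0.02, 0.73, -1.6], [0.32, 0.57, -0.06, 1.61, 0.04, 0.97, -1.62]]
blkP 1.23 [[1.04, 0.61, -0.53, 1.87, 0.42, 0.78, 1.52], [1.1, 0.43, -0.59, 1.77, 0.27, 1.03, 1.64]]
blkP 2.8 [[0.36, 0.55, 0.36, 1.92, -0.29, 0.72, -2.59], [0.38, 0.35, 0.33, 1.82, -0.13, 0.99, -2.72]]
blkP -0.34 [[0.83, 0.55, -0.24, 1.88, 0.19, 0.73, 0.14], [0.87, 0.37, -0.29, 1.79, 0.12, 1.0, 0.19]]
blkP 4.37 [[0.61, 0.54, 0.04, 1.9, -0.03, 0.71, -1.25], [0.63, 0.35, 0.02, 1.8, -0.01, 0.99, -1.27]]
```

View pics/bal.png

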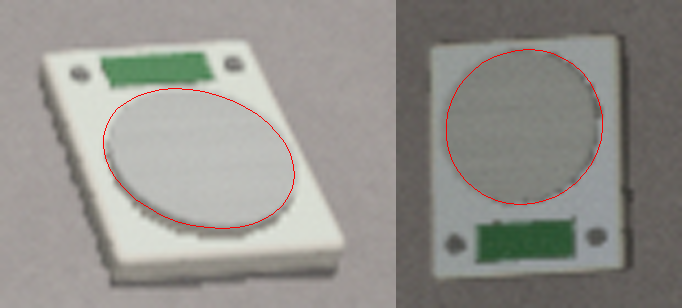

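Look-alikes: for the jar, the larger amber bottle at scene (457,317). For the block, the larger block at scene (145,145). For the white box, only the tray and hotplate top. The chosen items are the stack on the black mat at scene (140,280), confirmed in the crop. Starting with the jar.

```bash
python3 - <<'E'
from h import *
r=down(0)
robot.movep([631.3,-218,220],r); st("above")
robot.servo_line([631.3,-218,135],feed=200); st()
robot.servo_line([631.3,-218,84],feed=80); st("at")
grip(0.0,12); st("gripped")
shot("jg")
robot.servo_line([631.3,-218,100],feed=40); st("lift")
robot.servo_line([631.3,-218,210],feed=200); st()
shot("jl")
a,b=cv2.imread("pics/jl_s.png"),cv2.imread("pics/jl_t.png")
cv2.imwrite("pics/jl.png",np.hstack([cv2.resize(a[190:320,80:210],(400,400)),cv2.resize(b[60:160,280:380],(400,400))]))
E
```

```text
above t 4.2 tcp [ 630.6 -220.1  219.9] F [-0.7 -0.9 -0.4] g 92.0
 t 4.8 tcp [ 631.7 -218.5  135.6] F [-0.1  0.3  1. ] g 92.1
at t 5.6 tcp [ 631.6 -217.9   84.1] F [ 0.4 -0.4  0.6] g 92.1
gripped t 6.6 tcp [ 631.3 -218.    84. ] F [-0.2  0.3  0.1] g 25.8
lift t 7.2 tcp [ 631.4 -218.1  100.3] F [ 0.3 -0.5 -0. ] g 25.7
 t 7.9 tcp [ 630.4 -218.   208.8] F [ 0.2 -0.2 -0.8] g 25.6
```

View pics/jl.png

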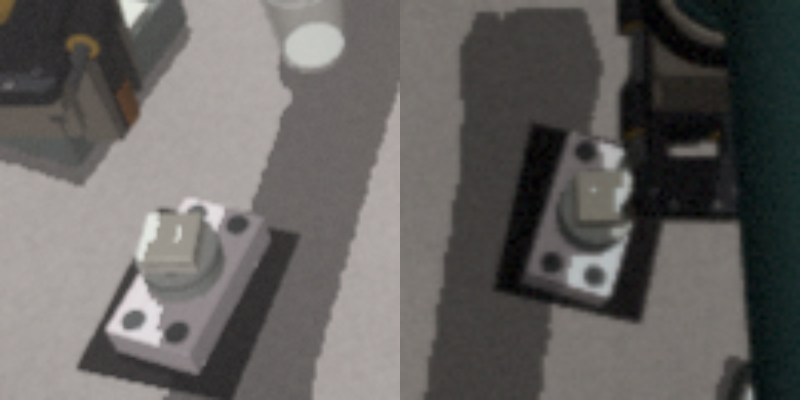

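The jar is lifted, and the box, tin and block stayed undisturbed on the mat. Placing the jar.

```bash
python3 - <<'E'
from h import *
robot.servo_line([452.4,353.6,210],feed=300); st()
robot.servo_line([452.4,353.6,60],feed=150); st()
robot.servo_line([452.4,353.6,38.6],feed=40); robot.hold(.2); st("down")
grip(0.6); st("open")
robot.servo_line([452.4,353.6,130],feed=120); st()
robot.servo_line([560,150,220],feed=300); st()
robot.movep([560,-20,220],down(0))
shot("jp")
import pickle
M={}
for n,z in [("box",70),("tin",50)]:
    for c in("scene","top"): viewer.read_camera(c) if n=="box" else 0; M[n,c]=mask(n,c,[629,-220,z])
for c in("scene","top"): M["jar",c]=mask("jar",c,[452,354,53])
for c in("scene","top"):
    i=viewer.camera_info(c);R=np.array(i["R"]);t=np.array(i["t"])
    for n in("jar","box","tin"): print(c,n,[(np.round(R.T@(np.array(d["at"])-t),1).tolist(),round(d["confidence"],2)) for d in viewer.pinpoint(n,c)])
pickle.dump(M,open("M2.pkl","wb"))
E
```

```text
t 10.2 tcp [453.  352.4 209.9] F [ 0. -0. -0.] g 25.8
 t 11.3 tcp [452.9 354.1  60.9] F [-0.1  0.2 -0.7] g 25.8
down t 12.2 tcp [452.4 353.6  38.6] F [ 0.3  0.3 -0.4] g 25.7
open t 12.8 tcp [452.4 353.6  38.6] F [0.1 0.2 0.5] g 55.5
 t 13.7 tcp [452.1 353.1 129.3] F [-0.1  0.8  0.2] g 55.3
 t 14.7 tcp [558.6 151.6 219.2] F [ 0.   0.5 -0.5] g 55.4
box scene 0.65 388 124 146 259 278
box top 0.59 192 323 337 103 116
tin scene 0.72 333 125 153 263 288
tin top 0.55 124 319 336 107 122
jar scene 0.72 243 389 405 195 214
jar top 0.61 103 115 128 167 176
scene jar [([449.5, 355.8, 32.5], 0.72)]
scene box [([629.6, -219.7, 56.1], 0.86)]
scene tin [([628.6, -223.7, 32.5], 0.71)]
top jar [([455.2, 348.6, 31.8], 0.48)]
top box [([628.9, -219.3, 59.7], 0.44)]
top tin [([630.1, -221.0, 35.1], 0.71)]
```

```bash
python3 - <<'E'
from h import *
import pickle
M=pickle.load(open("M2.pkl","rb"))
for c in("scene","top"):
    for n,m,x0 in(("jar",lambda x:cyl(x[0],x[1],32,26,42),[452,354]),("box",lambda x:boxp(x[0],x[1],60,36,36,18,x[2]),[629,-220,0])):
        if M[n,c] is not None: print(n,c,fit(m,x0,{c:M[n,c]},cams=(c,)))
a,b=cv2.imread("pics/jp_s.png"),cv2.imread("pics/jp_t.png")
o=[cv2.resize(x,(390,290),interpolation=cv2.INTER_CUBIC) for x in(a[150:300,100:300],b[80:200,310:470])]
def cr(im,x,y,w,h): return cv2.resize(im[y:y+h,x:x+w],(390,290),interpolation=cv2.INTER_CUBIC)
cv2.imwrite("pics/jp.png",np.vstack([np.hstack([cr(a,100,240,87,65),cr(b,290,85,87,65)]),np.hstack([cr(a,350,165,100,75),cr(b,85,145,87,65)])]))
E
```

```text
jar scene (array([453.94688988, 352.89556503]), np.float64(0.07122939825057983))
box scene (array([ 6.29694386e+02, -2.20587120e+02,  4.40210221e-04]), np.float64(0.08585411310195923))
jar top (array([452.44204712, 352.29632568]), np.float64(0.1878698468208313))
box top (array([ 6.30563657e+02, -2.21002701e+02,  5.02507716e-02]), np.float64(0.10047143697738647))
```

View pics/jp.png

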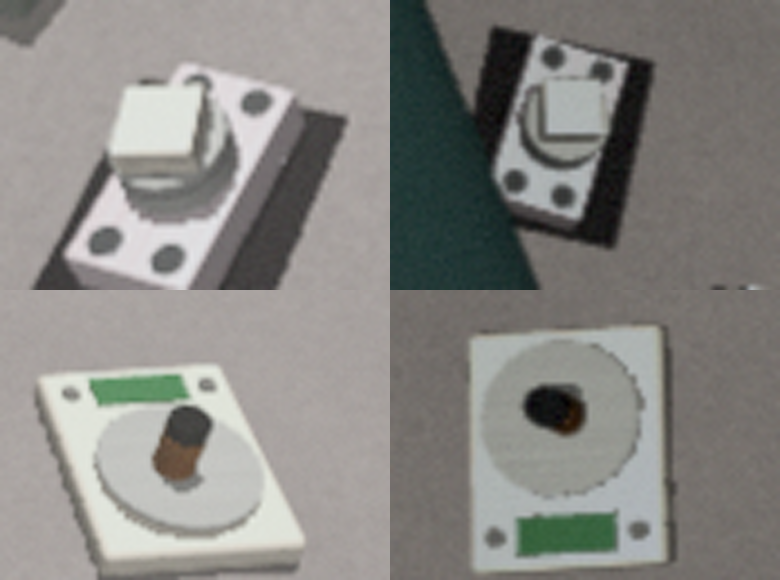

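The jar stands upright mid-pan (bottom crops). The box is square to the axes, on the tin. Taking the box next.

```bash
python3 - <<'E'
from h import *
x,y=630,-220.8; r=down(0.02)
robot.movep([x,y,200],r); 
robot.servo_line([x,y,95],feed=200); st()
robot.servo_line([x,y,62.3],feed=60); robot.hold(.2); st("at")
grip(0.0,15); st("gripped")
robot.servo_line([x,y,75],feed=30); st("lift")
robot.servo_line([x,y,190],feed=150); st()
robot.servo_line([628.3,197.9,190],feed=250,rotation=down(0.04)); st()
robot.servo_line([628.3,197.9,30],feed=150); st()
shot("bx")
a,b=cv2.imread("pics/bx_s.png"),cv2.imread("pics/bx_t.png")
def cr(im,x,y,w,h): return cv2.resize(im[y:y+h,x:x+w],(390,290),interpolation=cv2.INTER_CUBIC)
cv2.imwrite("pics/bx.png",np.vstack([np.hstack([cr(a,100,240,87,65),cr(b,290,85,87,65)]),np.hstack([cr(a,280,225,120,90),cr(b,130,75,100,75)])]))
E
```

```text
t 17.7 tcp [ 631.  -219.8   96.3] F [ 0.7 -0.2  0.6] g 55.3
at t 18.6 tcp [ 630.3 -220.9   62.7] F [-0.1  0.2  0.3] g 55.2
gripped t 19.1 tcp [ 630.1 -220.8   62.4] F [0.3 0.1 1.4] g 35.8
lift t 19.6 tcp [ 630.  -220.9   75.1] F [-0.1 -0.7 -0. ] g 35.7
 t 20.6 tcp [ 629.2 -220.7  188.9] F [ 0.  -0.  -0.8] g 36.0
 t 22.4 tcp [628.7 196.2 189.9] F [-0.3 -0.1  0.3] g 35.7
 t 23.6 tcp [629.1 198.3  31.1] F [-0.1 -0.5 -0.7] g 35.9
```

View pics/bx.png

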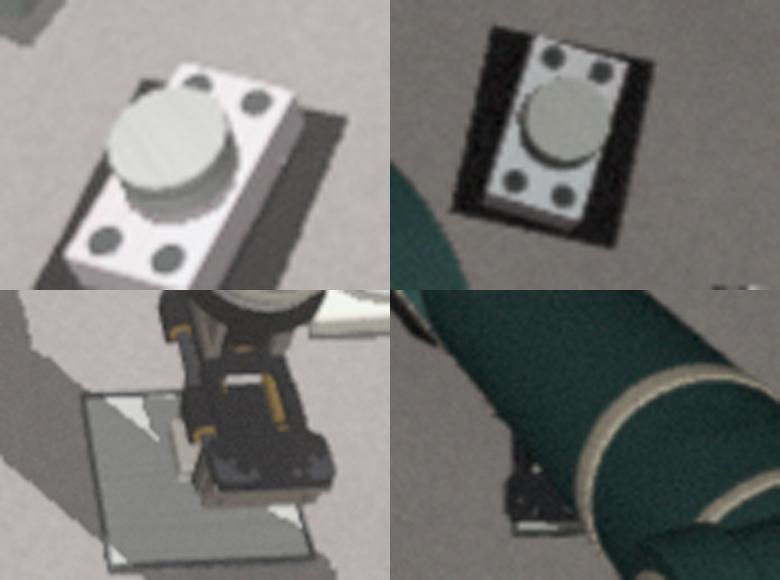

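The box is held over the tray and the tin is undisturbed. Lowering the box, then measuring the tin.

```bash
python3 - <<'E'
from h import *
for n,z,m,x0 in(("tin",50,lambda x:cyl(x[0],x[1],34,54,26),[629,-220]),):
    for c in("scene","top"):
        k=mask(n,c,[629,-220,z])
        if k is not None: print(n,c,fit(m,x0,{c:k},cams=(c,)))
p=[628.3,197.9]
robot.servo_line(p+[15],feed=80)
robot.servo_line(p+[5.8],feed=25); robot.hold(.2); st("down")
grip(0.58); st("open")
robot.servo_line(p+[40],feed=60); robot.servo_line(p+[200],feed=200); 
robot.servo_line([600,0,200],feed=300); st()
shot("bp")
for n,p0,m,x0 in(("box",[628,198,12],lambda x:boxp(x[0],x[1],3,36,36,18,x[2]),[628,198,0]),):
    for c in("scene","top"):
        k=mask(n,c,p0)
        if k is not None: print(n,c,fit(m,x0,{c:k},cams=(c,)))
a,b=cv2.imread("pics/bp_s.png"),cv2.imread("pics/bp_t.png")
def cr(im,x,y,w,h): return cv2.resize(im[y:y+h,x:x+w],(390,290),interpolation=cv2.INTER_CUBIC)
cv2.imwrite("pics/bp.png",np.hstack([cr(a,280,225,120,90),cr(b,130,75,100,75)]))
E
```

```text
tin scene 0.65 647 124 152 260 288
tin scene (array([ 628.24140322, -220.17224854]), np.float64(0.05312901735305786))
tin top 0.64 334 319 338 102 122
tin top (array([ 629.61874384, -221.15064538]), np.float64(0.06574273109436035))
down t 24.8 tcp [628.3 197.8   5.8] F [-0.1  0.2 -0. ] g 35.8
open t 25.3 tcp [628.3 197.9   5.9] F [-0.1  0.2 -0.3] g 53.4
 t 27.8 tcp [599.8   2.  199.7] F [-0.6  0.1  0.2] g 53.1
box scene 0.68 250 332 349 272 288
box scene (array([ 6.26869639e+02,  1.99702437e+02, -1.99001152e-01]), np.float64(0.30045467615127563))
box top 0.71 185 176 189 108 121
box top (array([6.29798121e+02, 1.97557991e+02, 1.45427437e-02]), np.float64(0.0512654185295105))
```

View pics/bp.png

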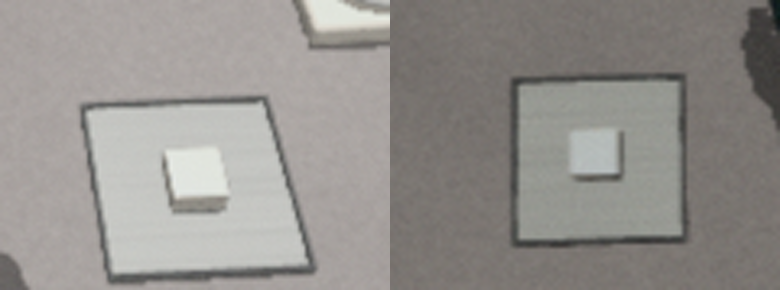

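The box sits mid-tray. Now the tin.

```bash
python3 - <<'E'
from h import *
x,y=629,-220.7; r=down(-0.3)
robot.movep([x,y,190],r); grip(1.0)
robot.servo_line([x,y,80],feed=200); st()
robot.servo_line([x,y,37],feed=60); robot.hold(.2); st("at")
grip(0.0,30); st("gripped")
robot.servo_line([x,y,50],feed=30); st("lift")
robot.servo_line([x,y,150],feed=150); st()
robot.servo_line([467.2,-4.2,150],feed=250); st()
shot("tl")
robot.servo_line([467.2,-4.2,35],feed=120)
robot.servo_line([467.2,-4.2,17.6],feed=30); robot.hold(.2); st("down")
grip(0.85); st("open")
robot.servo_line([467.2,-4.2,60],feed=60)
robot.servo_line([467.2,-4.2,190],feed=200)
robot.servo_line([560,80,200],feed=300); st()
shot("tp")
for n,p0,m,x0 in(("tin",[467,-4,25],lambda x:cyl(x[0],x[1],14,54,26),[467,-4]),("block",[630,-220,20],lambda x:boxp(x[0],x[1],4,110,62,30,x[2]),[631,-219,-.3])):
    for c in("scene","top"):
        k=mask(n,c,p0)
        if k is not None: print(n,c,fit(m,x0,{c:k},cams=(c,)))
a,b=cv2.imread("pics/tp_s.png"),cv2.imread("pics/tp_t.png")
def cr(im,x,y,w,h): return cv2.resize(im[y:y+h,x:x+w],(390,290),interpolation=cv2.INTER_CUBIC)
cv2.imwrite("pics/tp.png",np.vstack([np.hstack([cr(a,100,240,87,65),cr(b,290,85,87,65)]),np.hstack([cr(a,190,180,120,90),cr(b,200,135,100,75)])]))
E
```

```text
t 30.3 tcp [ 629.9 -220.8   80.9] F [0.  0.3 0.9] g 91.7
at t 31.4 tcp [ 629.3 -220.8   37.5] F [0.2 0.3 0. ] g 92.2
gripped t 32.0 tcp [ 628.9 -220.7   37. ] F [-0.7  0.   0.5] g 53.3
lift t 32.6 tcp [ 629.  -220.8   50.2] F [-0.3 -1.2 -1.8] g 53.7
 t 33.4 tcp [ 628.2 -220.6  149. ] F [ 0.3 -0.5 -1.1] g 53.7
 t 34.6 tcp [468.   -5.3 149.9] F [ 0.1  0.7 -2.2] g 53.8
down t 36.8 tcp [467.3  -4.2  17.7] F [-0.1 -0.6 -2.7] g 53.2
open t 37.3 tcp [467.2  -4.2  17.6] F [ 0.  -0.3 -0.5] g 78.4
 t 39.6 tcp [559.   80.4 197.9] F [-0.  -0.3  0.1] g 78.2
tin scene 0.91 456 234 256 207 230
tin scene 0.35 959 223 267 205 243
tin scene (array([469.07675934,  -3.10636902]), np.float64(0.055295348167419434))
block scene 0.65 1787 115 167 255 310
block scene (array([ 6.30674480e+02, -2.19020311e+02, -3.02682766e-01]), np.float64(0.046282052993774414))
block top 0.68 910 311 342 93 135
block top (array([ 6.32792606e+02, -2.20375472e+02, -3.04653753e-01]), np.float64(0.0400698184967041))
```

View pics/tp.png

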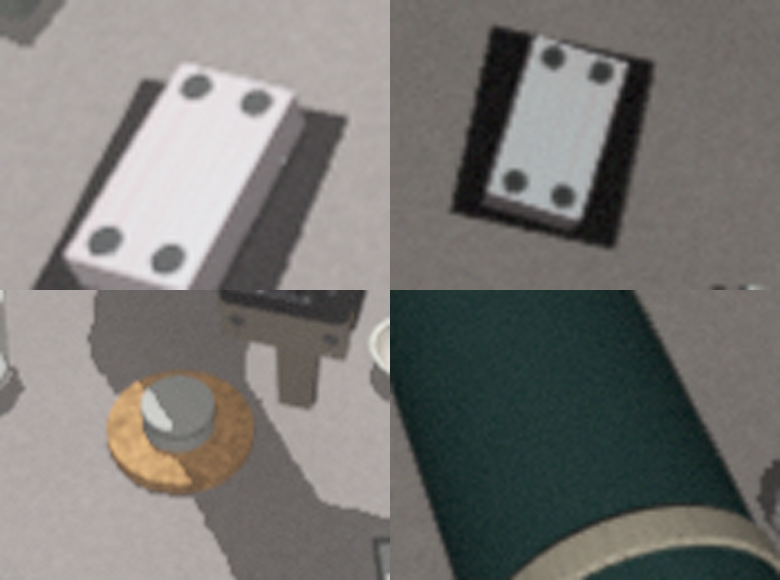

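```bash
python3 - <<'E'
from h import *
q=[back("top",p,62)[:2] for p in((369,149.4),(413.1,163.8),(397.7,207.2),(353.9,194.7))]
print(np.round(q,1).tolist(),np.mean(q,0),[np.linalg.norm(q[i]-q[(i+1)%4]) for i in range(4)])
out=[]
for c,(x,y,w,h) in(("scene",(45,165,105,85)),("top",(335,140,90,85))):
    im=cv2.resize(cv2.imread(f"pics/{c}0.png")[y:y+h,x:x+w],None,fx=4,fy=4,interpolation=cv2.INTER_CUBIC)
    for (cx,cy),col in(((441,-369.5),(0,0,255)),):
        P=boxp(cx,cy,62,125,125,0,-.335)[[0,2,6,4]]
        cv2.polylines(im,[((proj(c,P)-[x,y]+.5)*4).astype(int)],True,col,1)
    out.append(im)
cv2.imwrite("pics/hp.png",np.hstack(out))
E
```

```text
[[521.4, -328.7], [482.4, -448.5], [363.0, -402.2], [395.7, -284.5]] [ 440.5984695  -365.96134214] [np.float64(126.01096183117718), np.float64(128.12313296253734), np.float64(122.1457939724847), np.float64(133.24665308624336)]
```

View pics/hp.png

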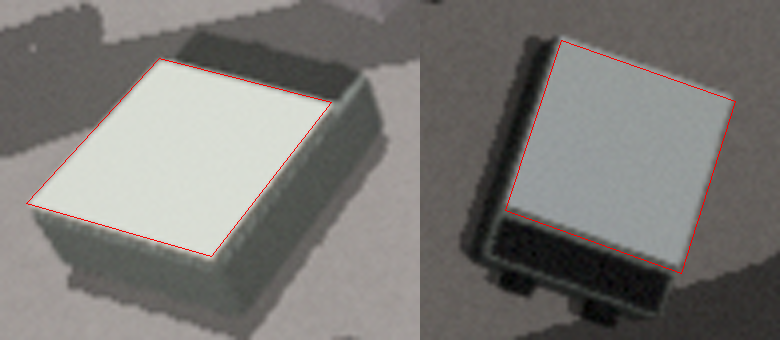

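The model square (441,-369.3) overlays the ceramic edges in both views. Taking the block.

```bash
python3 - <<'E'
from h import *
x,y=631.7,-219.7; r=down(-1.874); r2=down(-1.906)
robot.movep([x,y,200],r); grip(1.0)
robot.servo_line([x,y,60],feed=200); st()
robot.servo_line([x,y,8],feed=60); robot.hold(.2); st("at")
grip(0.0,55); st("gripped")
robot.servo_line([x,y,20],feed=25); robot.hold(.2); st("lift")
robot.servo_line([x,y,160],feed=120); st()
robot.servo_line([441,-369.3,160],feed=120,rotation=r2); robot.hold(.2);st()
shot("kl")
a,b=cv2.imread("pics/kl_s.png"),cv2.imread("pics/kl_t.png")
def cr(im,x,y,w,h): return cv2.resize(im[y:y+h,x:x+w],(390,290),interpolation=cv2.INTER_CUBIC)
cv2.imwrite("pics/kl.png",np.hstack([cr(a,20,130,200,150),cr(b,310,130,120,90)]))
E
```

```text
t 42.3 tcp [ 632.7 -220.    61.1] F [ 0.3 -1.1  0.4] g 92.0
at t 43.5 tcp [ 632.  -219.8    8.5] F [ 0.1 -0.5 -0.4] g 92.3
gripped t 44.1 tcp [ 631.6 -219.9    8. ] F [-0.4 -0.4  0.7] g 62.2
lift t 44.9 tcp [ 631.6 -219.6   19.8] F [-0.3  0.5 -4.9] g 61.8
 t 46.2 tcp [ 631.  -219.5  158.9] F [-0.1  0.6 -5.3] g 61.8
 t 48.6 tcp [ 441.3 -369.   160. ] F [ 0.5  0.6 -4.6] g 61.9
```

View pics/kl.png

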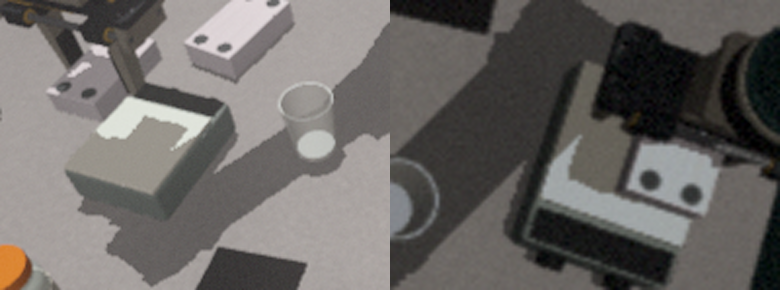

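The block is held level over the hotplate. Lowering.

```bash
python3 - <<'E'
from h import *
p=[441,-369.3]
robot.servo_line(p+[85],feed=100); st()
robot.servo_line(p+[66.5],feed=25); robot.hold(.3); st("down")
robot.servo_line(p+[66.0],feed=20); robot.hold(.2); st("down2")
grip(0.9); robot.hold(.2); st("open")
robot.servo_line(p+[110],feed=60)
robot.servo_line(p+[220],feed=200)
robot.movep([560,80,260],down(-1.57)); st()
shot("end")
for n,p0,m,x0 in(("jar",[452,354,53],lambda x:cyl(x[0],x[1],32,26,42),[452,354]),("box",[628,198,12],lambda x:boxp(x[0],x[1],3,36,36,18,x[2]),[628,198,0]),("tin",[467,-4,25],lambda x:cyl(x[0],x[1],14,54,26),[467,-4]),("block",[441,-369,77],lambda x:boxp(x[0],x[1],62,110,62,30,x[2]),[441,-369,-.33]),
   ("cup",[400,-167,40],lambda x:cyl(x[0],x[1],0,60,85),[400,-167]),("bottle",[689,-12,60],lambda x:cyl(x[0],x[1],0,60,90),[689,-12])):
    for c in("scene","top"):
        k=mask(n,c,p0)
        if k is not None: print(n,c,fit(m,x0,{c:k},cams=(c,)))
E
```

```text
t 49.6 tcp [ 441.5 -369.7   85.5] F [ 1.  -0.5 -3.2] g 61.6
down t 50.8 tcp [ 441.1 -369.3   66.6] F [-0.2 -0.6 -4.6] g 61.9
down2 t 51.2 tcp [ 441.  -369.3   66. ] F [ 0.  -0.  -4.3] g 61.7
open t 51.9 tcp [ 441.  -369.3   66. ] F [-0.4 -0.8  0.3] g 82.8
 t 55.2 tcp [560.2  78.1 259.8] F [-0.1 -1.  -0.1] g 82.8
jar scene 0.46 220 389 404 195 214
jar scene (array([453.344028  , 352.87375021]), np.float64(0.06888234615325928))
jar top 0.63 102 115 127 167 177
jar top (array([453.16764832, 351.66793823]), np.float64(0.19674557447433472))
box scene 0.58 336 330 350 271 290
box scene (array([6.29312028e+02, 1.98524905e+02, 5.09493730e-02]), np.float64(0.10095429420471191))
tin scene 0.74 415 234 255 207 229
tin scene (array([465.97920561,  -3.91871738]), np.float64(0.12488460540771484))
block scene 0.56 1361 63 113 177 221
block scene (array([ 4.40314876e+02, -3.67237983e+02, -3.38974769e-01]), np.float64(0.07552623748779297))
block top 0.68 1048 370 404 155 200
block top (array([ 4.42579283e+02, -3.69227262e+02, -3.33562846e-01]), np.float64(0.07874143123626709))
cup scene 0.79 921 163 192 173 213
cup scene (array([ 397.28799438, -166.54850769]), np.float64(0.06704741716384888))
cup top 0.58 526 299 324 179 203
cup top (array([ 404.04357405, -171.02894309]), np.float64(0.07326269149780273))
bottle scene 0.84 1254 224 254 273 323
bottle scene (array([686.92327118, -12.08183289]), np.float64(0.10127437114715576))
bottle top 0.73 220 256 265 78 104
bottle top (array([682.25463867, -18.27124023]), np.float64(0.6199524998664856))
```

View pics/end_s.png

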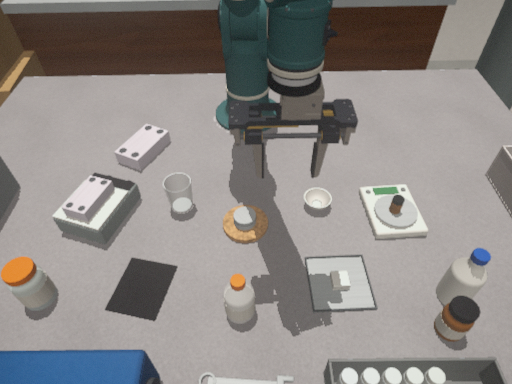

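View pics/end_t.png

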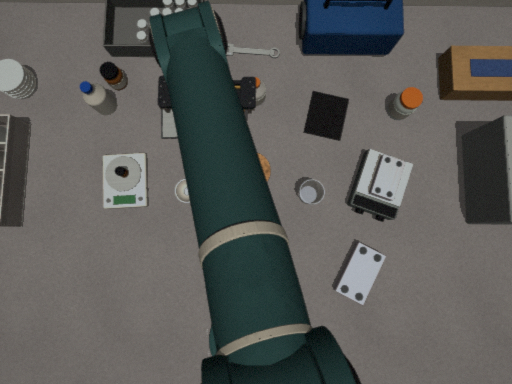

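The pictures show all four in their places: jar at scene (397,205), box at (340,281), tin at (244,218) and block at (88,198). The bottle at (238,300) and the cup at (178,193) haven't moved. Handing in.

```bash
python3 - <<'E'
from h import *
robot.hold(.3); print(robot.job_done()); st()
E
```

```text
the job is handed in; nothing more can be done
None
the job is handed in; nothing more can be done
```

I took the stack apart from the top and set each thing upright and released in its own place, then handed the job in at about 55 s of the 138 s allowed. No verdict was reported.

Offsets are fits to the camera masks, against the 15 mm limit:

| Thing | Place | Offset from the middle |
|---|---|---|
| Jar | Balance pan | about 1–2 mm |
| White box | Steel tray | about 1–2 mm |
| Tin | Cork mat | about 1–2 mm |
| Aluminium block | Hotplate top | about 1–2 mm |

- **Setting down:** each was lowered to within about 1 mm of its surface before release. The gripper was open and clear of everything at hand-in.
- **Bottle and cup:** both stand where they were. In the scene camera their positions before and after agree within about 1 mm.
- **Checks that disagreed:** the final overhead picture was partly blocked by the arm.
    - The bottle fit from it was poor and off by about 6 mm.
    - The box and tin were not found in it, so their last check rests on the scene camera. The box alone was also confirmed from overhead right after placing.
    - One earlier scene-camera fit of the box was poor (wrong turn of 0.2 rad). The pictures and the later fit did not bear it out.

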